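# Ink up the rubber stamps on their own pads

## Robot

A 6-joint arm with a two-finger parallel gripper is mounted at the origin on the work surface. World frame = base frame: x ahead of the robot, y to its left, z up, the work surface at z = 0. Lengths are in mm, angles in rad, forces in N, time in s.
With the tool pointing down it reaches from about 350 to 775 mm from the base axis. Payload 7.3 kg.
Tool frame: the origin (TCP) lies at the very end of the fingers, on their centre line; the grasp point (between the pads) lies behind it (bot.grip_point_offset is the z of the grasp point in the tool frame, in mm); z points along the fingers, y is the line along which they close (so a half turn about z gives the same grasp; the last joint's range is limited). The gripper opens to 92 mm and grips with 3 to 60 N. Pads are 19 mm wide; open, the fingers measure 130 mm over their backs; the gripper's body (75 mm by 190 mm) begins 47 mm behind the grasp point.
Start: joints at [1.185, 0.342, 1.524, -0, 1.275, -0.146], TCP at [124.676, 510.001, 226.741] pointing down, gripper open.
Joint ranges: [-2.53, 2.53], [-0.77, 2.02], [0.04, 2.7], [-1, 4.14], [0.28, 2.66], [-3.11, 3.11]. Speed limits (rad/s): [2.57, 2.57, 3.14, 3.14, 3.14, 3.14].

## Interface

Orientations are given as [roll, pitch, yaw] about the fixed x, y, z axes, in that order (R = Rz(yaw) Ry(pitch) Rx(roll)).
In Python, from plant import bot gives the robot as it stands. The module is installed in compiled form; this text tells all that it offers.
- The arm moves only by the shell command python3 -m crank 'ROWS'. ROWS is JSON, a list that holds one entry, the list of rows, each a list of 5 numbers: the opening, from 0 (shut) to 1 (fully open), then the shift along the tool's x, y, z in cm, then the turn about the tool's z in degrees. In form: [[[claw, x, y, z, turn], ...]]. A call has exactly 10 rows; each row is the pose to reach, as a shift and turn from the pose commanded when the call began, along the tool's axes at that moment; what a row does not reach only later rows make up. A row lasts 1/10 s, in which the tool goes at most 50 mm and 8.59 degrees, less where a joint would pass 70% of its speed; a pose out of reach is approached as far as the arm can. A call with a gripper value outside its range is refused whole. The fingers move at their own pace and stop on an object; the grip force is fixed at half the most. Time passes only in rows, so rows that repeat a pose let the fingers close, or fill a call up. It gives the time, the measured TCP pose, the force, the opening and the grip force at its end, in the units of the state.
- bot.get_obs(): the state, without advancing time (a new reading comes with each control period).
- bot.capture(name): name is "scene" or "top" or "wrist"; returns (picture, depth): 384x512x3 uint8, red, green, blue; 384x512 float32, mm along the optical axis (not along the pixel's ray), 0 where there is no reading.
- bot.calibration(name): a dict with "vertical_fov" (degrees; the focal length in pixels is half the picture's height over the tangent of half this angle, whatever the lens; pixels are square), "cx", "cy" (the principal point, pixels), "rvec" (rotation vector, rad) and "tvec" (3), from world to camera coordinates, as OpenCV has them; the wrist camera has in their place "tool_from_camera" (4x4, takes a point from camera to tool coordinates, whose origin is the TCP and whose axes are the flange's). Camera axes: x right, y down, z forward; pixel columns grow to the right and rows downward; lengths in mm; the calibration is good to about 2 mm. A picture is of the moment at which its call begins: read the wrist's pose just before it. calibration takes no time and is no camera call.
- bot.close_job(): hands the job in; it is judged then, once.
The state is a dict: "time": time; "joint_positions": joint angles; "dq": joint speeds; "tau": joint torques, N m; "tool_pos": TCP position; "tcp_rot": TCP orientation; "contact_force": force on the tool from outside, world axes, zero at the start; "moment": the same for the moment, N m; "grip_width": finger opening in mm; "finger_force": force on a finger pad.
Only numpy, scipy, OpenCV 4.12 (cv2) and the standard library are available. Lean on these libraries where they do the work, as an engineer would, in place of code of your own. Each camera call takes 0.05 s, during which the arm holds its last target. There are 200 camera calls.

## Task

Get the stamps ready for the card-printing table: lift each of the four rubber stamps by its handle and set it down gently, rubber down, on the ink pad of its own colour, in the middle of the felt, with the long stamps (red and black) lying along the pad's long side and the square green one square with the pad; the round one may face any way. No stamp may touch a pad or case of another colour, and none may be dropped. Leave the pads where they lie, and leave the jar of brushes and the roll of tape alone.

Things in the scene. Friction and masses are not known exactly. Their poses are not given: they have to be found in the camera images.
- stamp_red: the red rubber stamp, 65 to 135 g, loose, standing rubber down on the desk: wooden block with red rubber face, rectangular, 60 long (its x) by 36 wide (its y) mm, block 21 mm high; centred on it a turned handle, 15 mm neck, then a red round bulb 30 mm in diameter, straight-sided 50 to 64 mm above the underside; 74 mm high in all. Origin: centre of the underside; z up the handle.
- stamp_blue: the blue rubber stamp, 65 to 135 g, loose, standing rubber down on the desk: wooden block with blue rubber face, round, diameter 46 mm, block 21 mm high; centred on it a turned handle, 15 mm neck, then a blue round bulb 30 mm in diameter, straight-sided 50 to 64 mm above the underside; 74 mm high in all. Origin: centre of the underside; z up the handle.
- stamp_green: the green rubber stamp, 65 to 135 g, loose, standing rubber down on the desk: wooden block with green rubber face, square, sides along its x and y, 42 by 42 mm, block 21 mm high; centred on it a turned handle, 15 mm neck, then a green round bulb 30 mm in diameter, straight-sided 50 to 64 mm above the underside; 74 mm high in all. Origin: centre of the underside; z up the handle.
- stamp_black: the black rubber stamp, 65 to 135 g, loose, standing rubber down on the desk: wooden block with black rubber face, rectangular, 66 long (its x) by 30 wide (its y) mm, block 21 mm high; centred on it a turned handle, 15 mm neck, then a black round bulb 30 mm in diameter, straight-sided 50 to 64 mm above the underside; 74 mm high in all. Origin: centre of the underside; z up the handle.
- pad_red: the red ink pad, 220 g, loose, flat on the desk: tin case 84 (its x) by 122 (its y) mm, rim 10 mm high, firm red felt 72 (x) by 110 (y) mm, its flat top 14 mm above the desk. The lid, same size, is folded right back and lies open on the desk on the +x side, 45 to 129 mm from the origin, 10 mm high. Origin: under the felt's centre, at desk level; z up.
- pad_blue: the blue ink pad, 220 g, loose, flat on the desk: tin case 84 (its x) by 122 (its y) mm, rim 10 mm high, firm blue felt 72 (x) by 110 (y) mm, its flat top 14 mm above the desk. The lid, same size, is folded right back and lies open on the desk on the +x side, 45 to 129 mm from the origin, 10 mm high. Origin: under the felt's centre, at desk level; z up.
- pad_green: the green ink pad, 220 g, loose, flat on the desk: tin case 84 (its x) by 122 (its y) mm, rim 10 mm high, firm green felt 72 (x) by 110 (y) mm, its flat top 14 mm above the desk. The lid, same size, is folded right back and lies open on the desk on the +x side, 45 to 129 mm from the origin, 10 mm high. Origin: under the felt's centre, at desk level; z up.
- pad_black: the black ink pad, 220 g, loose, flat on the desk: tin case 84 (its x) by 122 (its y) mm, rim 10 mm high, firm black felt 72 (x) by 110 (y) mm, its flat top 14 mm above the desk. The lid, same size, is folded right back and lies open on the desk on the +x side, 45 to 129 mm from the origin, 10 mm high. Origin: under the felt's centre, at desk level; z up.
- brush_jar: bystander: a glass jar of paint brushes, 72 mm in diameter, 95 mm high, brushes reaching to 215 mm and leaning up to 45 mm off its axis. Origin: centre of its underside.
- tape_roll: bystander: a yellow roll of masking tape lying flat, 100 mm in diameter, 24 mm high. Origin: centre of its underside.

How it is judged:
By the outcome, as a careful person would: the job done as asked, in the order asked, and still so for the second after the job is handed in, with the robot touching nothing.
It also fails if it takes over 96 s, if anything falls off the work surface, if the arm or the gripper's body presses on something with over 40 N, if the wrist force passes 120 N, or if a joint passes its speed limit or range.

## Working session

There is one attempt and no reset: what is moved stays moved. The work goes in short steps, Python scripts to look and compute and a shell command to move; the robot and the scene stay as the last step left them, time stands still between calls to the robot, and variables do not carry over. Pictures are saved under pics/ and viewed, at most 14 in all, crops included, and the job is handed in when it is done.

```bash
mkdir -p pics; cat > h.py <<'E'
import numpy as np,cv2
from plant import bot
from scipy.spatial.transform import Rotation as R
def cloud(name):
    o=bot.get_obs(); im,d=bot.capture(name); c=bot.calibration(name)
    f=im.shape[0]/2/np.tan(np.radians(c["vertical_fov"])/2)
    v,u=np.mgrid[:im.shape[0],:im.shape[1]]
    P=np.stack([(u-c["cx"])/f*d,(v-c["cy"])/f*d,d],-1).astype(float)
    if "rvec" in c:
        M=cv2.Rodrigues(np.array(c["rvec"],float))[0]; W=(P-np.array(c["tvec"]).ravel())@M
    else:
        T=np.array(c["tool_from_camera"]); Q=P@T[:3,:3].T+T[:3,3]
        W=Q@R.from_euler('xyz',o["tcp_rot"]).as_matrix().T+np.array(o["tool_pos"])
    W[d<=0]=np.nan
    return im,W
def save(im,n): cv2.imwrite(f"pics/{n}.png",cv2.cvtColor(im,cv2.COLOR_RGB2BGR))
E
python3 - <<'E'
from h import *
o=bot.get_obs();print(o,bot.grip_point_offset)
for n in("top","scene"):
    im,W=cloud(n);save(im,n+"0");np.savez(n+"0.npz",im=im,W=W);print(n,bot.calibration(n))
print(bot.calibration("wrist"))
a=cv2.imread("pics/top0.png")
E
```

```text
{'time': 0.0, 'joint_positions': array([ 1.18499716e+00,  3.42757208e-01,  1.52502329e+00,  9.47245081e-06,
        1.27537413e+00, -1.46059331e-01]), 'dq': array([ 0.00035115, -0.00051824,  0.00104825,  0.00034075,  0.00088751,
        0.0019275 ]), 'tau': array([-2.87878920e-04, -4.31246603e+01, -2.44207960e+01,  7.16341124e-02,
        5.62865508e-02, -1.06786770e-04]), 'tool_pos': array([124.51400924, 509.6067609 , 226.02486551]), 'tcp_rot': array([-3.14004862e+00, -2.36292854e-04,  2.90184987e+00]), 'contact_force': array([ 0.50251433, -0.61885116,  0.0812893 ]), 'moment': array([ 0.02405876, -0.01681899,  0.05771046]), 'finger_force': 0.0, 'grip_width': 92.09332822340865} -18.8
top {'vertical_fov': 47.95755956566783, 'cx': 250.7314224615168, 'cy': 194.38094183710177, 'rvec': array([ 2.11480584, -2.1752011 ,  0.16026834]), 'tvec': array([  26.36473726,  512.63756048, 1474.54005416])}
scene {'vertical_fov': 53.435875132474884, 'cx': 260.14440468686576, 'cy': 188.82250043584722, 'rvec': array([ 1.92105085,  1.11629749, -0.60262724]), 'tvec': array([-259.2402426 , -214.38445017, 1518.90010185])}
{'vertical_fov': 70.25340223211066, 'cx': 255.66130284816632, 'cy': 194.0874613656936, 'tool_from_camera': array([[ 4.83361598e-04, -9.63155561e-01, -2.68944475e-01,
         7.27824379e+01],
       [ 9.99999864e-01,  5.17926036e-04, -5.75650758e-05,
        -3.03633806e-02],
       [ 1.94737469e-04, -2.68944411e-01,  9.63155681e-01,
        -1.58348063e+02],
       [ 0.00000000e+00,  0.00000000e+00,  0.00000000e+00,
         1.00000000e+00]])}
```

View pics/top0.png

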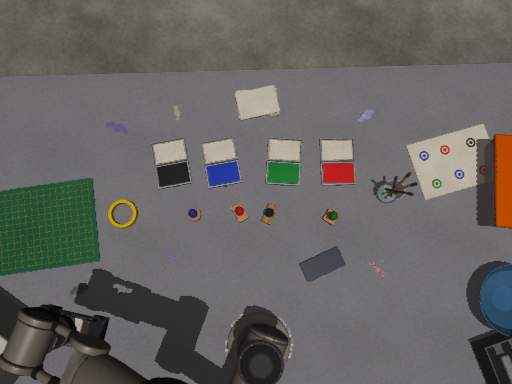

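View pics/scene0.png

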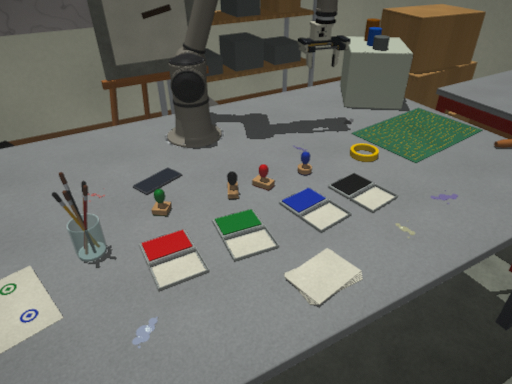

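The top view shows the stamps at blue (193,214), red (240,212), black (269,213) and green (331,215). The pads are at black (173,174), blue (223,174), green (283,173) and red (338,173), with their lids on the far side. The jar is at (390,190), right of the red pad, and the tape is at (122,213).

```bash
cat >> h.py <<'E'
def masks(im):
    hsv=cv2.cvtColor(im,cv2.COLOR_RGB2HSV).astype(int);h,s,v=hsv[...,0],hsv[...,1],hsv[...,2]
    st=(s>150)&(v>50)
    return dict(red=st&((h<4)|(h>172)),blue=st&(h>105)&(h<130),green=st&(h>50)&(h<85),black=(v<45)&(s<90))
def felt(W,m):  # felt pose from coloured points near the felt height
    z=W[...,2];k=m&(z>4)&(z<24)
    k=cv2.morphologyEx(k.astype(np.uint8),cv2.MORPH_OPEN,np.ones((3,3)))
    n,l,s,_=cv2.connectedComponentsWithStats(k)
    if n<2:return None
    q=W[l==1+np.argmax(s[1:,4])];r=cv2.minAreaRect(q[:,:2].astype(np.float32))
    c,(w,hh),a=r
    if w<hh:a+=90
    return np.round(c,1),sorted([round(w,1),round(hh,1)]),'long axis deg',round(a%180,1),'z',round(np.median(q[:,2]),1),len(q)
def bulb(W,m,lo=45,hi=90):
    k=m&(W[...,2]>lo)&(W[...,2]<hi);q=W[k]
    if len(q)<4:return None
    r=cv2.minAreaRect(q[:,:2].astype(np.float32))
    return np.round(q.mean(0),1),np.round(r[0],1),np.round(r[1],1),len(q)
def block(W,c):
    k=(np.hypot(W[...,0]-c[0],W[...,1]-c[1])<42)&(W[...,2]>12)&(W[...,2]<27);q=W[k]
    if len(q)<4:return None
    q=q[:,:2].astype(np.float32);r=cv2.minAreaRect(q);(w,h),a=r[1],r[2]
    if w<h:a+=90
    return np.round(r[0],1),np.round(r[1],1),'long deg',round(a%180,1),len(q)
E
python3 - <<'E'
from h import *
d=np.load("top0.npz");im,W=d['im'],d['W'];M=masks(im)
ctr=dict(red=(240,212),blue=(193,214),green=(331,215),black=(269,213))
pc=dict(red=(338,173),blue=(223,174),green=(283,173),black=(173,174))
vv,uu=np.mgrid[:384,:512]
for c in M:
    n=lambda p,r:M[c]&(abs(uu-p[0])<r)&(abs(vv-p[1])<r)
    print(c,'FELT',felt(W,n(pc[c],26)),'BULB',bulb(W,n(ctr[c],14)))
    b=bulb(W,n(ctr[c],14))
    if b:print('  block',block(W,b[1]))
E
```

```text
red FELT (array([ 587.3, -303.5]), [71.6, 108.0], 'long axis deg', 88.6, 'z', np.float64(14.1), 594) BULB (array([453.6,  54. ,  71. ]), array([454. ,  54.3]), array([26.8, 24.5]), 52)
  block (array([454.3,  54.6]), array([62.3, 37.9]), 'long deg', 29.2, 126)
blue FELT (array([596.8, 109.6]), [71.0, 107.8], 'long axis deg', 99.2, 'z', np.float64(14.0), 574) BULB (array([450.5, 213. ,  71.3]), array([450.7, 213.4]), array([22. , 22.7]), 43)
  block (array([450.2, 215.6]), array([45.1, 44.5]), 'long deg', 43.5, 77)
green FELT (array([ 593. , -106.6]), [70.0, 106.8], 'long axis deg', 85.2, 'z', np.float64(14.2), 556) BULB (array([ 428.9, -267.4,   71.7]), array([ 429.1, -267.8]), array([18.2, 20.5]), 34)
  block (array([ 429. , -266.3]), array([43.3, 44.3]), 'long deg', 144.0, 88)
black FELT (array([599.5, 288.9]), [69.3, 107.9], 'long axis deg', 99.2, 'z', np.float64(13.7), 554) BULB (array([445.8, -47.9,  72. ]), array([445.9, -48.5]), array([24.4, 25. ]), 51)
  block (array([446.2, -48.7]), array([31.4, 68.3]), 'long deg', 155.5, 111)
```

```bash
cat >> h.py <<'E'
def go(x,y,z,yaw=None):  # shift in tool cm, turn in degrees, from the measured pose
    o=bot.get_obs();A=R.from_euler('xyz',[np.pi,0,o["tcp_rot"][2]]).as_matrix()
    s=A.T@(np.array([x,y,z])-o["tool_pos"])/10
    t=0 if yaw is None else -(((yaw-np.degrees(o["tcp_rot"][2]))+180)%360-180)
    print("pos",np.round(o["tool_pos"],1),"yaw",round(np.degrees(o["tcp_rot"][2]),2),"t",round(o["time"],2),"F",np.round(o["contact_force"],1),"w",round(o["grip_width"],1),"-> shift",np.round(s,2),"turn",round(t,1))
E
python3 -c "
from h import *
go(450,213,200,90)"
```

```text
pos [124.6 509.6 226.1] yaw 166.26 t 0.1 F [ 0.4 -0.2 -0.6] w 91.7 -> shift [-38.66 -21.08   2.61] turn 76.3
```

```bash
python3 -m crank '[[[0.6,-4,-2.2,0.3,8],[0.6,-8,-4.4,0.6,16],[0.6,-12,-6.6,0.9,24],[0.6,-16.5,-9,1.2,32.5],[0.6,-21,-11.5,1.5,41],[0.6,-25.5,-13.9,1.8,49.5],[0.6,-30,-16.4,2.1,58],[0.6,-34.5,-18.8,2.4,66],[0.6,-37.5,-20.5,2.6,73],[0.6,-38.7,-21.1,2.6,76.3]]]'
python3 - <<'E'
from h import *
im,W=cloud("wrist");save(im,"w1");go(450,213,200,90)
M=masks(im)
T=dict(red=(454,54),blue=(450.5,213),green=(429,-267),black=(446,-48)); P=dict(red=(587,-303),blue=(597,110),green=(593,-107),black=(600,289))
for c in M:
    near=lambda p,r:M[c]&(np.hypot(W[...,0]-p[0],W[...,1]-p[1])<r)
    b=bulb(W,near(T[c],35));print(c,'FELT',felt(W,near(P[c],85)),'BULB',b)
    if b:print('   block',block(W,b[1]))
E
```

```text
time: 1.1
tool_pos: [452.7, 210.2, 200.0]
tcp_rot: [-3.141, 0.001, 1.562]
contact_force: [-0.8, 0.9, 0.2]
grip_width: 55.0
finger_force: 0.0
pos [453.2 210.2 200. ] yaw 89.42 t 1.15 F [ 1.  -1.  -0.1] w 55.0 -> shift [ 0.28 -0.32  0.  ] turn -0.6
red FELT None BULB (array([453.3,  65.9,  60.2]), array([454.1,  64.3]), array([10., 27.]), 239)
   block (array([453.1,  53.9]), array([64.5, 34.7]), 'long deg', 23.2, 625)
blue FELT (array([588.8, 148. ]), [33.2, 71.8], 'long axis deg', 9.7, 'z', np.float64(14.5), 1017) BULB (array([450.4, 217.6,  70.9]), array([450.6, 216.4]), array([26.7, 26.3]), 526)
   block (array([449.6, 218. ]), array([40.9, 46.7]), 'long deg', 179.2, 568)
green FELT None BULB None
black FELT (array([597.8, 289.5]), [70.2, 105.6], 'long axis deg', 98.8, 'z', np.float64(14.5), 4198) BULB None
```

View pics/w1.png

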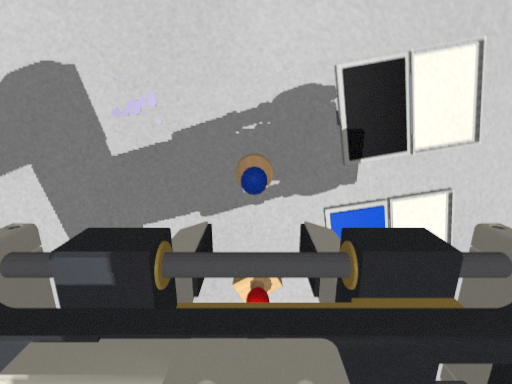

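The wrist view shows the blue bulb at (254,180), the black pad at (377,108), part of the blue pad at (358,215), and the red stamp half hidden at (257,297). Blue is clear, so I'll pick it up.

```bash
python3 -m crank '[[[0.6,0.5,-0.3,3,0],[0.6,0.5,-0.3,7,0],[0.6,0.5,-0.3,11,0],[0.6,0.5,-0.3,14,0],[0.6,0.5,-0.3,16,0],[0.6,0.5,-0.3,16.2,0],[0.6,0.5,-0.3,16.2,0],[0.2,0.5,-0.3,16.2,0],[0.2,0.5,-0.3,16.2,0],[0.2,0.5,-0.3,16.2,0]]]'
python3 -c "
from h import *
go(450,213,140,90)"
```

```text
time: 2.15
tool_pos: [448.1, 218.4, 39.7]
tcp_rot: [3.14, -0.001, 1.57]
contact_force: [-0.3, 0.3, -0.3]
grip_width: 35.6
finger_force: 0.0
pos [448.1 218.4  39.7] yaw 89.97 t 2.15 F [-0.3  0.3 -0.3] w 35.6 -> shift [ -0.54   0.19 -10.03] turn -0.0
```

```bash
python3 -m crank '[[[0.38,-0.3,0.25,0.1,0],[0.38,-0.3,0.25,0.1,0],[0.2,-0.3,0.25,0.1,0],[0.2,-0.3,0.25,0.1,0],[0.2,-0.3,0.25,0.1,0],[0.2,-0.3,0.25,0.1,0],[0.2,-0.3,0.25,-1,0],[0.2,-0.3,0.25,-4,0],[0.2,-0.3,0.25,-7.5,0],[0.2,-0.3,0.25,-8,0]]]'
python3 -c "
from h import *
go(597,110,120,90)"
```

```text
time: 3.15
tool_pos: [452.1, 216.0, 122.9]
tcp_rot: [3.135, -0.002, 1.57]
contact_force: [0.9, 0.0, 0.3]
grip_width: 28.9
finger_force: 30.0
pos [452.1 216.  122.9] yaw 89.97 t 3.15 F [0.9 0.  0.3] w 28.9 -> shift [-10.59  14.49   0.29] turn -0.0
```

```bash
python3 -m crank '[[[0.2,-2,2.8,0,0],[0.2,-4,5.6,0,0],[0.2,-6.2,8.5,0.1,0],[0.2,-8.4,11.4,0.2,0],[0.2,-10,13.6,0.3,0],[0.2,-10.6,14.5,0.3,0],[0.2,-10.6,14.5,0.3,0],[0.2,-10.6,14.5,0.3,0],[0.2,-10.6,14.5,0.3,0],[0.2,-10.6,14.5,0.3,0]]]'
python3 - <<'E'
from h import *
im,W=cloud("wrist");save(im,"w2");go(597,110,56,90)
M=masks(im)
P=dict(red=(587,-303),blue=(597,110),green=(593,-107),black=(600,289))
for c in ("blue","black"):
    print(c,'FELT',felt(W,M[c]&(np.hypot(W[...,0]-P[c][0],W[...,1]-P[c][1])<85)))
k=M["blue"]&(W[...,2]>100);print(W[k].mean(0),W[k].min(0),W[k].max(0))
im,W=cloud("top");np.savez("top1.npz",im=im,W=W)
k=(W[...,2]>75)&(W[...,2]<105)&(np.hypot(W[...,0]-597,W[...,1]-110)<50);print(k.sum(),W[k].mean(0) if k.any() else 0)
E
```

```text
time: 4.15
tool_pos: [594.1, 110.0, 116.0]
tcp_rot: [-3.141, -0.0, 1.571]
contact_force: [0.6, -0.4, -1.4]
grip_width: 29.2
finger_force: 30.0
pos [594.3 109.8 116. ] yaw 90.03 t 4.2 F [-0.   0.8 -0.7] w 29.1 -> shift [0.02 0.27 6.  ] turn 0.0
blue FELT (array([593.6, 119.3]), [71.2, 91.3], 'long axis deg', 98.9, 'z', np.float64(14.5), 4241)
black FELT None
[593.76992723 119.77009394 142.86977682] [579.16819418 100.00025286 118.42717391] [608.32463379 125.39265336 152.61121345]
0 0
```

View pics/w2.png

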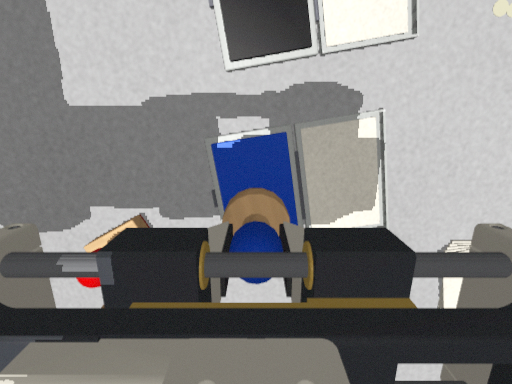

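The round block hangs upright between the fingers over the blue felt (about (257,210)), and the bulb is centred at TCP x. I'll lower it.

```bash
python3 -m crank '[[[0.2,0,0.2,2,0],[0.2,0,0.2,4,0],[0.2,0,0.2,5.2,0],[0.2,0,0.2,5.6,0],[0.2,0,0.2,5.8,0],[0.2,0,0.2,5.9,0],[0.2,0,0.2,6.0,0],[0.2,0,0.2,6.1,0],[0.2,0,0.2,6.1,0],[0.2,0,0.2,6.1,0]]]'
python3 -c "
from h import *
go(596,110,52,90)"
```

```text
time: 5.25
tool_pos: [597.1, 109.0, 55.0]
tcp_rot: [3.141, -0.0, 1.57]
contact_force: [0.2, 0.7, -1.4]
grip_width: 29.3
finger_force: 30.0
pos [597.1 109.   55. ] yaw 89.96 t 5.25 F [ 0.2  0.7 -1.4] w 29.3 -> shift [ 0.1  -0.11  0.3 ] turn -0.0
```

```bash
python3 -m crank '[[[0.2,0,0,0.05,0],[0.2,0,0,0.1,0],[0.2,0,0,0.15,0],[0.2,0,0,0.15,0],[0.2,0,0,0.2,0],[0.2,0,0,0.2,0],[0.2,0,0,0.2,0],[0.2,0,0,0.2,0],[0.2,0,0,0.2,0],[0.2,0,0,0.2,0]]]'
python3 -c "
from h import *
go(596,110,52,90)"
```

```text
time: 6.25
tool_pos: [596.9, 109.0, 52.7]
tcp_rot: [3.142, -0.0, 1.57]
contact_force: [0.3, 0.3, -1.3]
grip_width: 29.0
finger_force: 30.0
pos [596.9 109.   52.7] yaw 89.96 t 6.25 F [ 0.3  0.3 -1.3] w 29.0 -> shift [ 0.1  -0.09  0.07] turn -0.0
```

```bash
python3 -m crank '[[[0.2,0,0,0.03,0],[0.2,0,0,0.06,0],[0.2,0,0,0.09,0],[0.2,0,0,0.12,0],[0.2,0,0,0.12,0],[0.2,0,0,0.12,0],[0.2,0,0,0.12,0],[0.2,0,0,0.12,0],[0.2,0,0,0.12,0],[0.2,0,0,0.12,0]]]'
```

```text
time: 7.25
tool_pos: [597.0, 109.0, 51.8]
tcp_rot: [3.141, -0.0, 1.57]
contact_force: [-2.7, -0.5, 5.9]
grip_width: 28.7
finger_force: 30.0
```

```bash
python3 -m crank '[[[0.55,0,0,0,0],[0.55,0,0,0,0],[0.55,0,0,0,0],[0.55,0,0,-1,0],[0.55,0,0,-3,0],[0.55,0,0,-6,0],[0.55,0,0,-10,0],[0.55,0,0,-10,0],[0.55,0,0,-10,0],[0.55,0,0,-10,0]]]'
python3 - <<'E'
from h import *
go(454.2,54.5,150,45)
T=dict(red=(454,54),green=(429,-267),black=(446,-48)); P=dict(red=(587,-303),green=(593,-107),black=(600,289))
for i in range(2):
    im,W=cloud("top");M=masks(im)
    for c in T:
        near=lambda p,r:M[c]&(np.hypot(W[...,0]-p[0],W[...,1]-p[1])<r)
        b=bulb(W,near(T[c],30));print(c,'FELT',felt(W,near(P[c],80)),'BULB',b)
        if b:print('   block',block(W,b[1]))
b=bulb(W,M["blue"]&(np.hypot(W[...,0]-597,W[...,1]-110)<40),60,105);print(b)
E
```

```text
time: 8.25
tool_pos: [596.3, 109.0, 150.8]
tcp_rot: [-3.14, -0.0, 1.57]
contact_force: [0.6, 0.6, -0.5]
grip_width: 50.3
finger_force: 0.0
pos [596.3 109.  150.8] yaw 89.96 t 8.25 F [ 0.6  0.6 -0.5] w 50.3 -> shift [ -5.46 -14.21   0.08] turn 45.0
red FELT (array([ 587.7, -303.4]), [71.5, 108.9], 'long axis deg', 88.2, 'z', np.float64(14.2), 588) BULB (array([453.7,  52.4,  70.9]), array([454.4,  51.9]), array([17.3, 24.5]), 43)
   block (array([454.9,  53.6]), array([62.3, 36.5]), 'long deg', 27.1, 89)
green FELT (array([ 592.9, -106.3]), [70.5, 106.4], 'long axis deg', 85.0, 'z', np.float64(14.4), 552) BULB (array([ 428.8, -267.2,   72.4]), array([ 429.4, -267.5]), array([17.8, 21. ]), 34)
   block (array([ 428.7, -266.4]), array([43.9, 44.1]), 'long deg', 143.6, 97)
black FELT (array([599. , 288.4]), [69.7, 103.8], 'long axis deg', 98.4, 'z', np.float64(13.9), 515) BULB (array([445.9, -47.9,  71. ]), array([445.9, -48.4]), array([24.2, 25.1]), 51)
   block (array([446.1, -48.8]), array([31.6, 68. ]), 'long deg', 155.6, 112)
red FELT (array([ 587.2, -303.3]), [71.3, 109.5], 'long axis deg', 87.3, 'z', np.float64(14.1), 592) BULB (array([453.6,  52.4,  71.2]), array([454.5,  51.9]), array([17.2, 25.5]), 43)
   block (array([455.3,  52.7]), array([62.8, 36.4]), 'long deg', 25.1, 89)
green FELT (array([ 593.4, -106.5]), [70.1, 105.7], 'long axis deg', 84.1, 'z', np.float64(14.1), 558) BULB (array([ 428.8, -267.2,   72.4]), array([ 429.2, -267.8]), array([19.2, 21. ]), 34)
   block (array([ 429.6, -261.9]), array([51.5, 47.9]), 'long deg', 53.4, 94)
black FELT (array([600. , 289.9]), [70.9, 105.4], 'long axis deg', 97.6, 'z', np.float64(13.7), 506) BULB (array([445.8, -47.9,  71.7]), array([446. , -48.5]), array([24.2, 24.8]), 51)
   block (array([446.2, -48.9]), array([31.4, 69.1]), 'long deg', 155.0, 108)
None
```

```bash
python3 -m crank '[[[0.55,-2.5,-2.2,-1,0],[0.55,-5.5,-4.7,-2,0],[0.55,-8.5,-7.3,-3,0],[0.55,-11.5,-9.9,-4,0],[0.55,-14.5,-12.5,-5,0],[0.55,-16.4,-14.2,-5,0],[0.55,-16.9,-14.6,-5,0],[0.55,-16.9,-14.6,-5,0],[0.55,-16.9,-14.6,-5,0],[0.55,-16.9,-14.6,-5,0]]]'
python3 - <<'E'
from h import *
im,W=cloud("wrist");save(im,"w3");go(454,54,80,45)
M=masks(im)
T=dict(red=(454,54),black=(446,-48),blue=(597,110)); P=dict(green=(593,-107),blue=(597,110))
for c in T:
    k=M[c]&(np.hypot(W[...,0]-T[c][0],W[...,1]-T[c][1])<30);b=bulb(W,k,40,105)
    if b:
        q=W[k&(W[...,2]>48)];print(c,b,'block',block(W,T[c]),'ymin/max',np.percentile(q,[1,99],axis=0).round(1).tolist())
        # wood-top outline from colour-free height band
for c in P: print(c,felt(W,M[c]&(np.hypot(W[...,0]-P[c][0],W[...,1]-P[c][1])<85)))
E
```

```text
time: 9.35
tool_pos: [451.4, -59.1, 201.1]
tcp_rot: [-3.141, -0.001, 1.571]
contact_force: [1.0, -0.4, 0.8]
grip_width: 50.4
finger_force: 0.0
pos [451.3 -59.1 201.1] yaw 90.04 t 9.4 F [-0.3 -0.5 -0.2] w 50.6 -> shift [11.31  0.28 12.11] turn 45.0
red (array([453.1,  52.8,  71.4]), array([453.2,  53.4]), array([27.8, 27.9]), 694) block (array([453. ,  53.6]), array([62.1, 38.1]), 'long deg', 29.0, 1171) ymin/max [[440.3, 39.7, 64.7], [466.2, 66.8, 75.7]]
black (array([445.2, -45.6,  70.7]), array([445.4, -48. ]), array([25.8, 26.8]), 237) block (array([444.7, -49.6]), array([32., 68.]), 'long deg', 155.6, 930) ymin/max [[419.3, -63.2, 71.2], [473.9, -31.8, 310.5]]
blue (array([590.7, 103.5,  81.2]), array([593.2, 104.3]), array([20.1, 26.1]), 977) block (array([592.2, 101.8]), array([64.4, 83.5]), 'long deg', 150.4, 2092) ymin/max [[581.3, 94.3, 62.7], [606.1, 114.5, 89.5]]
green (array([592. , -96.3]), [71.8, 90.9], 'long axis deg', 84.9, 'z', np.float64(14.5), 3132)
blue (array([595.9, 100. ]), [72.0, 88.4], 'long axis deg', 99.0, 'z', np.float64(14.5), 2943)
```

View pics/w3.png

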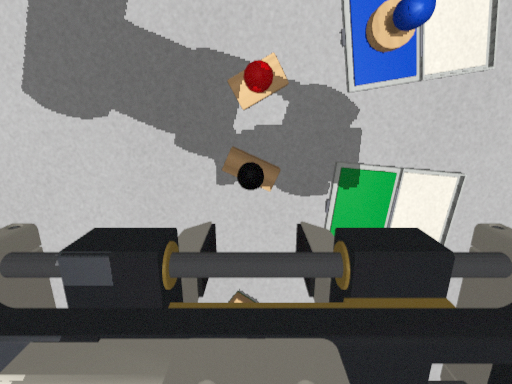

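Red is at (258,76), black at (250,170), and blue stands on its pad at (390,27). Black is next, picked at yaw 90 and turned +56.7° on the tool for placing.

```bash
python3 -m crank '[[[0.55,1.1,-0.6,3,0],[0.55,1.1,-0.6,7,0],[0.55,1.1,-0.6,11,0],[0.55,1.1,-0.6,14.5,0],[0.55,1.1,-0.6,16.2,0],[0.55,1.1,-0.6,16.2,0],[0.55,1.1,-0.6,16.2,0],[0.55,1.1,-0.6,16.2,0],[0.55,1.1,-0.6,16.2,0],[0.55,1.1,-0.6,16.2,0]]]'
```

```text
time: 10.4
tool_pos: [445.4, -49.0, 40.4]
tcp_rot: [3.14, 0.0, 1.57]
contact_force: [-0.2, 0.9, 0.0]
grip_width: 50.6
finger_force: 0.0
```

```bash
python3 -m crank '[[[0.2,0,0,0,0],[0.2,0,0,0,0],[0.2,0,0,0,0],[0.2,0,0,0,0],[0.2,0,0,-1,0],[0.2,0,0,-4,0],[0.2,0,0,-8,0],[0.2,0,0,-12,0],[0.2,0,0,-12,0],[0.2,0,0,-12,0]]]'
python3 -c "
from h import *
go(599.5,289.3,150,33.3)"
```

```text
time: 11.4
tool_pos: [444.9, -48.9, 160.3]
tcp_rot: [3.14, 0.0, 1.57]
contact_force: [0.1, 0.3, -2.2]
grip_width: 28.8
finger_force: 30.0
pos [444.9 -48.9 160.3] yaw 89.96 t 11.4 F [ 0.1  0.3 -2.2] w 28.8 -> shift [33.83 15.44  1.03] turn 56.7
```

```bash
python3 -m crank '[[[0.2,3,1.4,0,0],[0.2,7,3.2,0,7],[0.2,11,5,0,14],[0.2,15,6.9,0,22],[0.2,19,8.7,0.2,30],[0.2,23,10.5,0.4,38],[0.2,27,12.3,0.6,45],[0.2,30.5,13.9,0.8,52],[0.2,33,15.1,1,56.7],[0.2,33.8,15.4,1,56.7]]]'
python3 -c "
from h import *
go(599.5,289.3,150,33.3)"
```

```text
time: 12.4
tool_pos: [598.2, 291.2, 146.2]
tcp_rot: [-3.14, 0.004, 0.582]
contact_force: [-0.8, 0.5, -1.4]
grip_width: 28.7
finger_force: 30.0
pos [598.2 291.2 146.2] yaw 33.33 t 12.4 F [-0.8  0.5 -1.4] w 28.7 -> shift [ 0.    0.23 -0.38] turn 0.0
```

```bash
python3 -m crank '[[[0.2,0,0.1,1,0],[0.2,0,0.1,3,0],[0.2,0,0.1,5,0],[0.2,0,0.1,6.6,0],[0.2,0,0.1,7,0],[0.2,0,0.1,7,0],[0.2,0,0.1,7,0],[0.2,0,0.1,7,0],[0.2,0,0.1,7,0],[0.2,0,0.1,7,0]]]'
python3 - <<'E'
from h import *
im,W=cloud("wrist");save(im,"w4");go(599.5,289.3,55,33.3)
M=masks(im);k=M["black"]&(np.hypot(W[...,0]-599,W[...,1]-289)<85)
print(felt(W,k)); 
im,W=cloud("top");M=masks(im);save(im[130:200,140:210].repeat(7,0).repeat(7,1),"t4")
print(felt(W,M["black"]&(np.hypot(W[...,0]-599,W[...,1]-289)<85)))
q=W[(np.hypot(W[...,0]-599,W[...,1]-289)<60)&(W[...,2]>30)&(W[...,2]<80)];print(len(q))
E
```

```text
time: 13.4
tool_pos: [599.8, 288.3, 80.1]
tcp_rot: [3.141, -0.001, 0.581]
contact_force: [-1.2, -0.1, -1.4]
grip_width: 28.9
finger_force: 30.0
pos [599.7 288.3  80. ] yaw 33.27 t 13.45 F [-0.   0.6 -1.3] w 29.0 -> shift [ 0.04 -0.1   2.5 ] turn -0.0
(array([622.8, 332.7]), [1.9, 2.0], 'long axis deg', 32.9, 'z', np.float64(14.0), 9)
(array([602.1, 247.1]), [23.6, 64.3], 'long axis deg', 8.1, 'z', np.float64(13.1), 113)
11
```

View pics/w4.png

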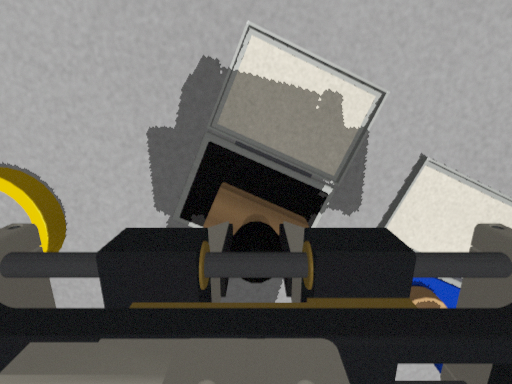

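The black block's edge runs parallel to the felt's far edge, roughly (222,183)-(310,218) against (212,142)-(328,190). The bulb is centred in the fingers, so I'll lower it.

```bash
python3 -m crank '[[[0.2,0,0,1,0],[0.2,0,0,1.8,0],[0.2,0,0,2.2,0],[0.2,0,0,2.35,0],[0.2,0,0,2.4,0],[0.2,0,0,2.45,0],[0.2,0,0,2.5,0],[0.2,0,0,2.5,0],[0.2,0,0,2.5,0],[0.2,0,0,2.5,0]]]'
```

```text
time: 14.5
tool_pos: [599.7, 288.3, 54.7]
tcp_rot: [-3.142, -0.0, 0.581]
contact_force: [0.2, -1.2, -0.8]
grip_width: 29.0
finger_force: 30.0
```

```bash
python3 -m crank '[[[0.2,0,0,0.03,0],[0.2,0,0,0.06,0],[0.2,0,0,0.09,0],[0.2,0,0,0.12,0],[0.2,0,0,0.12,0],[0.2,0,0,0.12,0],[0.2,0,0,0.12,0],[0.2,0,0,0.12,0],[0.2,0,0,0.12,0],[0.2,0,0,0.12,0]]]'
```

```text
time: 15.5
tool_pos: [599.7, 288.2, 53.6]
tcp_rot: [3.141, -0.0, 0.581]
contact_force: [-1.0, -0.9, 4.6]
grip_width: 28.8
finger_force: 30.0
```

```bash
python3 -m crank '[[[0.55,0,0,0,0],[0.55,0,0,0,0],[0.55,0,0,0,0],[0.55,0,0,-1,0],[0.55,0,0,-3,0],[0.55,0,0,-6,0],[0.55,0,0,-10,0],[0.55,0,0,-10,0],[0.55,0,0,-10,0],[0.55,0,0,-10,0]]]'
python3 - <<'E'
from h import *
go(453.2,53.4,130)
im,W=cloud("wrist");save(im,"w5")
E
```

```text
time: 16.5
tool_pos: [599.0, 288.0, 152.5]
tcp_rot: [-3.141, 0.002, 0.581]
contact_force: [-0.3, -0.1, 0.3]
grip_width: 51.0
finger_force: 0.0
pos [599.  288.  152.5] yaw 33.26 t 16.5 F [-0.3 -0.1  0.3] w 51.0 -> shift [-25.06  11.62   2.25] turn 0
```

View pics/w5.png

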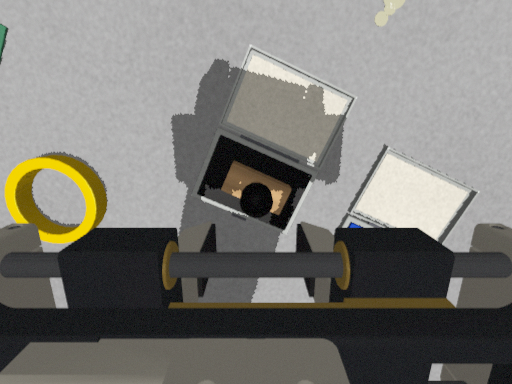

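Black stands centred and aligned on the black felt (256,187). Red is next.

```bash
python3 -m crank '[[[0.55,-4,1.9,0,0],[0.55,-8.3,3.8,0.4,0],[0.55,-12.6,5.8,0.8,0],[0.55,-16.9,7.8,1.2,0],[0.55,-21,9.7,1.6,0],[0.55,-24,11.1,2,0],[0.55,-25,11.6,2.2,0],[0.55,-25,11.6,2.2,0],[0.55,-25,11.6,2.2,0],[0.55,-25,11.6,2.2,0]]]'
python3 -c "
from h import *
go(453.2,53.4,39.5)"
```

```text
time: 17.55
tool_pos: [455.0, 55.1, 131.3]
tcp_rot: [3.142, -0.001, 0.582]
contact_force: [-0.0, 0.3, -0.9]
grip_width: 50.5
finger_force: 0.0
pos [455.   55.1 131.3] yaw 33.33 t 17.55 F [-0.   0.3 -0.9] w 50.5 -> shift [-0.25  0.04  9.18] turn 0
```

```bash
python3 -m crank '[[[0.55,-0.2,0,2,0],[0.55,-0.2,0,5,0],[0.55,-0.2,0,8,0],[0.55,-0.2,0,9.1,0],[0.55,-0.2,0,9.1,0],[0.55,-0.2,0,9.1,0],[0.55,-0.2,0,9.1,0],[0.2,-0.2,0,9.1,0],[0.2,-0.2,0,9.1,0],[0.2,-0.2,0,9.1,0]]]'
```

```text
time: 18.55
tool_pos: [452.8, 52.9, 40.8]
tcp_rot: [3.141, -0.001, 0.58]
contact_force: [0.9, -0.0, 0.0]
grip_width: 31.0
finger_force: 0.0
```

```bash
python3 -m crank '[[[0.2,0,0,0,0],[0.2,0,0,0,0],[0.2,0,0,0,0],[0.2,0,0,0,0],[0.2,0,0,-1,0],[0.2,0,0,-4,0],[0.2,0,0,-8,0],[0.2,0,0,-12,0],[0.2,0,0,-12,0],[0.2,0,0,-12,0]]]'
python3 -c "
from h import *
go(587.4,-303.4,150,92.3)"
```

```text
time: 19.55
tool_pos: [452.6, 53.0, 161.1]
tcp_rot: [3.141, -0.002, 0.58]
contact_force: [-0.9, -0.4, -1.1]
grip_width: 29.0
finger_force: 30.0
pos [452.6  53.  161.1] yaw 33.26 t 19.55 F [-0.9 -0.4 -1.1] w 29.0 -> shift [-8.27 37.19  1.11] turn -59.0
```

```bash
python3 -m crank '[[[0.2,-0.7,3,0,-3],[0.2,-1.6,7,0,-10],[0.2,-2.5,11.2,0,-18],[0.2,-3.4,15.4,0,-26],[0.2,-4.4,19.6,0.2,-34],[0.2,-5.3,23.8,0.4,-42],[0.2,-6.2,28,0.6,-49],[0.2,-7.2,32.2,0.8,-55],[0.2,-8.1,36.2,1,-59],[0.2,-8.3,37.2,1.1,-59]]]'
```

```text
time: 20.55
tool_pos: [586.5, -307.3, 146.1]
tcp_rot: [-3.139, -0.001, 1.609]
contact_force: [0.0, -0.1, -0.8]
grip_width: 28.8
finger_force: 30.0
```

```bash
python3 -m crank '[[[0.2,0,0,1,0],[0.2,0,0,3,0],[0.2,0,0,5,0],[0.2,0,0,6.6,0],[0.2,0,0,7,0],[0.2,0,0,7,0],[0.2,0,0,7,0],[0.2,0,0,7,0],[0.2,0,0,7,0],[0.2,0,0,7,0]]]'
python3 - <<'E'
from h import *
im,W=cloud("wrist");save(im,"w6");go(587.4,-303.4,55,92.3)
M=masks(im);k=M["red"]&(np.hypot(W[...,0]-587,W[...,1]+303)<85)
print(felt(W,k)); q=W[k&(W[...,2]>60)];print(np.percentile(q,[1,99],axis=0))
E
```

```text
time: 21.55
tool_pos: [587.3, -303.7, 79.9]
tcp_rot: [3.141, 0.0, 1.61]
contact_force: [-0.3, 0.2, -0.8]
grip_width: 28.4
finger_force: 30.0
pos [ 587.2 -303.7   79.7] yaw 92.26 t 21.6 F [ 0.7 -0.3 -0.6] w 29.0 -> shift [0.03 0.02 2.47] turn -0.0
(array([ 586.1, -285.7]), [71.7, 74.0], 'long axis deg', 89.5, 'z', np.float64(14.5), 4119)
[[ 572.76250751 -299.54536501   86.1417309 ]
 [ 600.8878434  -287.69522493  113.01446484]]
```

View pics/w6.png

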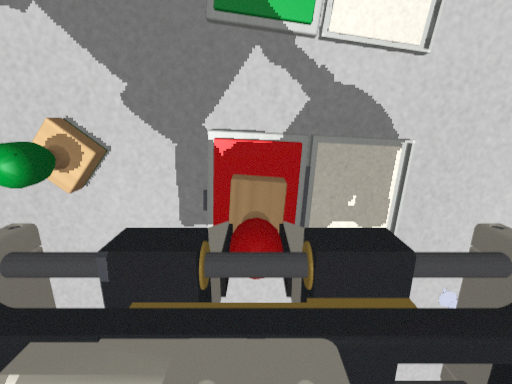

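The red block lines up with the felt (its end is at (230-286,177)), so I'll lower it.

```bash
python3 -m crank '[[[0.2,0,0,1,0],[0.2,0,0,1.8,0],[0.2,0,0,2.2,0],[0.2,0,0,2.3,0],[0.2,0,0,2.35,0],[0.2,0,0,2.4,0],[0.2,0,0,2.4,0],[0.2,0,0,2.4,0],[0.2,0,0,2.4,0],[0.2,0,0,2.4,0]]]'
```

```text
time: 22.6
tool_pos: [587.1, -303.6, 55.4]
tcp_rot: [3.141, 0.0, 1.61]
contact_force: [-0.8, -0.4, -1.1]
grip_width: 28.9
finger_force: 30.0
```

```bash
python3 -m crank '[[[0.2,0,0,0.03,0],[0.2,0,0,0.06,0],[0.2,0,0,0.09,0],[0.2,0,0,0.12,0],[0.2,0,0,0.12,0],[0.2,0,0,0.12,0],[0.2,0,0,0.12,0],[0.2,0,0,0.12,0],[0.2,0,0,0.12,0],[0.2,0,0,0.12,0]]]'
```

```text
time: 23.6
tool_pos: [587.2, -303.7, 54.8]
tcp_rot: [3.141, 0.0, 1.61]
contact_force: [-2.7, 0.5, 4.8]
grip_width: 28.9
finger_force: 30.0
```

```bash
python3 -m crank '[[[0.55,0,0,0,0],[0.55,0,0,0,0],[0.55,0,0,0,0],[0.55,0,0,-1,0],[0.55,0,0,-3,0],[0.55,0,0,-6,0],[0.55,0,0,-10,0],[0.55,0,0,-12,0],[0.55,0,0,-12,0],[0.55,0,0,-12,0]]]'
```

```text
time: 24.6
tool_pos: [587.0, -303.5, 174.2]
tcp_rot: [3.141, 0.0, 1.61]
contact_force: [0.1, -0.5, -0.0]
grip_width: 50.8
finger_force: 0.0
```

```bash
python3 -m crank '[[[0.55,0.2,-3.5,0,0],[0.55,0.4,-7.5,0,0],[0.55,0.7,-11.5,0,0],[0.55,0.9,-15,0,0],[0.55,0.9,-15.8,0,0],[0.55,0.9,-15.8,0,0],[0.55,0.9,-15.8,0,0],[0.55,0.9,-15.8,0,0],[0.55,0.9,-15.8,0,0],[0.55,0.9,-15.8,0,0]]]'
python3 - <<'E'
from h import *
im,W=cloud("wrist");save(im,"w7");go(429,-267.5,40)
M=masks(im)
for c,t in dict(green=(429,-267),red=(587,-303)).items():
    k=M[c]&(np.hypot(W[...,0]-t[0],W[...,1]-t[1])<28);z=75 if c=="green" else 89
    q=W[k&(W[...,2]>50)&(W[...,2]<100)]
    if len(q): print(c,bulb(W,k,48,100),np.percentile(q,[1,99],axis=0).round(1).tolist())
c=(429,-267.3)
k=(np.hypot(W[...,0]-c[0],W[...,1]-c[1])<32)&(W[...,2]>17)&(W[...,2]<25);q=W[k][:,:2].astype(np.float32);print(cv2.minAreaRect(q),len(q))
k=M["green"]&(np.hypot(W[...,0]-593,W[...,1]+107)<85);print(felt(W,k))
E
```

```text
time: 25.6
tool_pos: [429.4, -300.7, 173.8]
tcp_rot: [-3.141, -0.0, 1.611]
contact_force: [-0.8, -0.2, 0.6]
grip_width: 50.3
finger_force: 0.0
pos [ 429.3 -300.7  173.8] yaw 92.3 t 25.65 F [-0.9  0.4 -0.2] w 50.4 -> shift [ 3.32  0.1  13.38] turn 0
green (array([ 427.6, -265.6,   71.2]), array([ 428. , -266.8]), array([27.3, 27.5]), 667) [[415.2, -279.1, 58.8], [440.6, -253.3, 75.4]]
red (array([ 580.4, -299.3,   81.2]), array([ 584.1, -300.2]), array([29.3, 24.6]), 931) [[571.2, -313.6, 60.9], [595.5, -288.1, 89.2]]
((427.44317626953125, -267.8736572265625), (44.12102508544922, 44.014869689941406), 53.29492950439453) 762
(array([ 588.4, -131.8]), [58.1, 72.2], 'long axis deg', 175.1, 'z', np.float64(14.4), 4056)
```

View pics/w7.png

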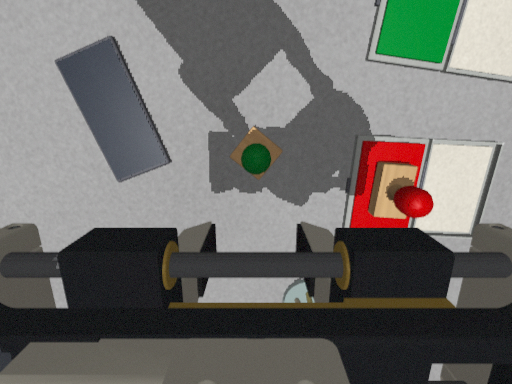

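Red sits aligned on its felt at (397,190). Green is at (256,157), and its sides lie at 53.4° (mod 90).

```bash
python3 -m crank '[[[0.55,1.5,0,1,0],[0.55,3,0,3,0],[0.55,3.3,0,6,0],[0.55,3.3,0,9.5,0],[0.55,3.3,0,12.5,0],[0.55,3.3,0,13.4,0],[0.55,3.3,0,13.4,0],[0.55,3.3,0,13.4,0],[0.55,3.3,0,13.4,0],[0.2,3.3,0,13.4,0]]]'
```

```text
time: 26.65
tool_pos: [428.3, -268.4, 41.4]
tcp_rot: [3.14, 0.002, 1.61]
contact_force: [0.5, 0.0, -0.0]
grip_width: 46.2
finger_force: 0.0
```

```bash
python3 -m crank '[[[0.2,0,0,0,0],[0.2,0,0,0,0],[0.2,0,0,0,0],[0.2,0,0,0,0],[0.2,0,0,0,0],[0.2,0,0,-1,0],[0.2,0,0,-4,0],[0.2,0,0,-8,0],[0.2,0,0,-10,0],[0.2,0,0,-10,0]]]'
python3 -c "
from h import *
go(593,-106.5,150,123.8)"
```

```text
time: 27.65
tool_pos: [428.8, -268.9, 143.3]
tcp_rot: [3.137, 0.004, 1.61]
contact_force: [0.3, -0.9, -0.8]
grip_width: 28.8
finger_force: 30.0
pos [ 428.8 -268.9  143.3] yaw 92.26 t 27.65 F [ 0.3 -0.9 -0.8] w 28.8 -> shift [15.58 17.05 -0.67] turn -31.5
```

```bash
python3 -m crank '[[[0.2,2.3,2.5,0,-4],[0.2,5,5.5,0,-9],[0.2,7.7,8.5,0,-14],[0.2,10.4,11.5,0,-20],[0.2,13.1,14.4,0,-26],[0.2,15,16.5,0,-30],[0.2,15.5,17,0,-31.5],[0.2,15.5,17,0,-31.5],[0.2,15.5,17,0,-31.5],[0.2,15.5,17,0,-31.5]]]'
```

```text
time: 28.65
tool_pos: [590.4, -107.4, 139.9]
tcp_rot: [-3.141, -0.001, 2.158]
contact_force: [-0.2, -0.0, -1.0]
grip_width: 29.2
finger_force: 30.0
```

```bash
python3 -m crank '[[[0.2,0,0,1,0],[0.2,0,0,3,0],[0.2,0,0,5,0],[0.2,0,0,5.8,0],[0.2,0,0,6,0],[0.2,0,0,6,0],[0.2,0,0,6,0],[0.2,0,0,6,0],[0.2,0,0,6,0],[0.2,0,0,6,0]]]'
python3 - <<'E'
from h import *
im,W=cloud("wrist");save(im,"w8");go(593,-107,55,123.8)
E
```

```text
time: 29.65
tool_pos: [591.5, -106.3, 80.5]
tcp_rot: [3.141, 0.0, 2.16]
contact_force: [0.1, 0.8, -0.4]
grip_width: 28.6
finger_force: 30.0
pos [ 591.4 -106.2   80.4] yaw 123.76 t 29.7 F [-0.5  0.3 -0.7] w 28.9 -> shift [-0.15  0.09  2.54] turn -0.0
```

View pics/w8.png

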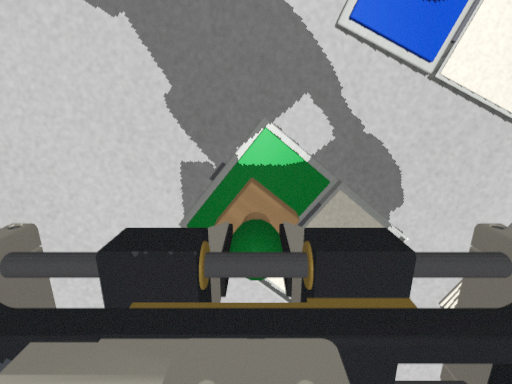

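The green block's corner at (252,181) is parallel to the felt corner at (267,128). I'll lower it.

```bash
python3 -m crank '[[[0.2,-0.1,0.1,1,0],[0.2,-0.1,0.1,1.8,0],[0.2,-0.1,0.1,2.2,0],[0.2,-0.1,0.1,2.35,0],[0.2,-0.1,0.1,2.4,0],[0.2,-0.1,0.1,2.45,0],[0.2,-0.1,0.1,2.45,0],[0.2,-0.1,0.1,2.45,0],[0.2,-0.1,0.1,2.45,0],[0.2,-0.1,0.1,2.45,0]]]'
```

```text
time: 30.7
tool_pos: [592.8, -106.6, 55.7]
tcp_rot: [3.141, 0.0, 2.16]
contact_force: [0.3, 0.2, -0.7]
grip_width: 29.3
finger_force: 30.0
```

```bash
python3 -m crank '[[[0.2,0,0,0.03,0],[0.2,0,0,0.06,0],[0.2,0,0,0.09,0],[0.2,0,0,0.12,0],[0.2,0,0,0.12,0],[0.2,0,0,0.12,0],[0.2,0,0,0.12,0],[0.2,0,0,0.12,0],[0.2,0,0,0.12,0],[0.2,0,0,0.12,0]]]'
```

```text
time: 31.7
tool_pos: [592.8, -106.5, 54.5]
tcp_rot: [3.141, 0.0, 2.16]
contact_force: [0.4, -0.1, 1.0]
grip_width: 29.0
finger_force: 30.0
```

```bash
python3 -m crank '[[[0.2,0,0,0.03,0],[0.2,0,0,0.03,0],[0.2,0,0,0.03,0],[0.55,0,0,0.03,0],[0.55,0,0,0.03,0],[0.55,0,0,0.03,0],[0.55,0,0,-1,0],[0.55,0,0,-3,0],[0.55,0,0,-6,0],[0.55,0,0,-10,0]]]'
```

```text
time: 32.7
tool_pos: [591.7, -106.3, 154.6]
tcp_rot: [-3.14, -0.003, 2.16]
contact_force: [-0.3, -0.4, 0.3]
grip_width: 50.4
finger_force: 0.0
```

```bash
python3 -m crank '[[[0.55,0,0,-3,0],[0.55,0,3,-5,0],[0.55,0,-3,-9,0],[0.55,2,-7,-9,0],[0.55,4,-11,-9,0],[0.55,6,-15,-9,0],[0.55,6,-19,-9,0],[0.55,6,-20,-9,0],[0.55,6,-20,-9,0],[0.55,6,-20,-9,0]]]'
python3 - <<'E'
from h import *
go(450,0,250)
im,W=cloud("top");save(im[120:240,130:380].repeat(3,0).repeat(3,1),"t9");M=masks(im)
P=dict(red=(587.4,-303.4),blue=(596.3,109.8),green=(593,-106.5),black=(599.5,289.2))
for c,t in P.items():
    near=np.hypot(W[...,0]-t[0],W[...,1]-t[1])<80
    z=W[...,2];q=W[near&(z>27)&(z<40)][:,:2].astype(np.float32);r=cv2.minAreaRect(q)
    print(c,felt(W,M[c]&near),'bulb',bulb(W,M[c]&near,60,105),'block',np.round(np.r_[r[0],r[1],r[2]],1))
E
```

```text
time: 33.7
tool_pos: [394.0, -167.9, 244.9]
tcp_rot: [3.141, 0.001, 2.16]
contact_force: [0.2, 0.2, 0.4]
grip_width: 50.5
finger_force: 0.0
pos [ 394.  -167.9  244.9] yaw 123.73 t 33.7 F [0.2 0.2 0.4] w 50.5 -> shift [10.85 13.98 -0.51] turn 0
red (array([ 587.2, -303.5]), [71.5, 109.1], 'long axis deg', 88.5, 'z', np.float64(14.4), 311) bulb (array([ 586.8, -300.3,   84.5]), array([ 586.9, -301.3]), array([24.3, 26.2]), 54) block [ 586.  -301.1   61.6   36.1   88.9]
blue (array([596.6, 109.4]), [70.8, 107.4], 'long axis deg', 99.2, 'z', np.float64(13.8), 403) bulb (array([597.3, 108.7,  85. ]), array([599.1, 109. ]), array([25.7, 22.5]), 47) block [594.9 109.2  41.4  46.2  10.9]
green (array([ 592.5, -106.4]), [68.9, 106.4], 'long axis deg', 85.3, 'z', np.float64(13.9), 343) bulb (array([ 592. , -106.2,   86.2]), array([ 592.7, -106.1]), array([17.6, 18.1]), 31) block [ 593.2 -105.6   44.3   44.8   82.1]
black (array([599. , 288.4]), [68.6, 105.8], 'long axis deg', 101.1, 'z', np.float64(13.8), 239) bulb (array([598.9, 285.5,  82.6]), array([600.3, 285.6]), array([27.5, 23.5]), 58) block [598.9 287.8  33.1  67.9   8.8]
```

View pics/t9.png

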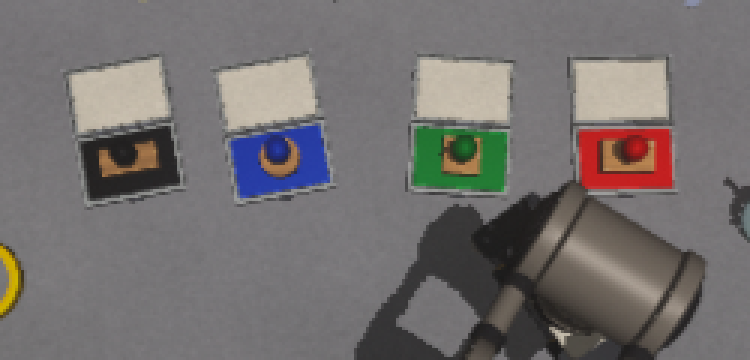

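All four stamps stand in the middle of their own felts, within about 3 mm and 3°. They are at (128,158), (280,155), (463,153) and (628,155), and the arm is clear.

```bash
python3 -c "
from plant import bot
print(bot.close_job())"
```

```text
the job is handed in; nothing more can be done
None
```

All four stamps stand rubber down in the middle of their own colour's felt, within about 3 mm and 3° by the last top-camera check; I handed the job in at about 34 s of the 96 s allowed, and no verdict came back.

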